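Put three mixed-up spare parts back into their own colour trays

ROBOT

A 7-joint arm with a two-finger parallel gripper is mounted at the origin on the work surface. World frame = base frame: x ahead of the robot, y to its left, z up, the work surface at z = 0. Lengths are in m, angles in rad, forces in N, time in s.
With the tool pointing down it reaches from about 0.425 to 0.875 m from the base axis. Payload 8.4 kg.
Tool frame: the origin (TCP) lies midway between the tips of the shut fingers; the grasp point (between the pads) lies 19 mm behind it; z points along the fingers, y is the line along which they close (so a half turn about z gives the same grasp; the last joint's range is limited). The gripper opens to 85 mm and grips with 20 to 120 N. Pads are 22 mm wide; open, the fingers measure 114 mm over their backs; the gripper's body (76 mm by 85 mm) begins 54 mm behind the grasp point. The pads swing forward as they close: fully open they stand 13 mm farther back than shut.
Start: joints at [-0.099, 0.333, 0.04, 1.465, -0.013, 1.343, -0.059], TCP at [0.65, -0, 0.192] pointing down, gripper open.
Joint ranges: [-2.58, 2.58], [-0.38, 2.09], [-1.3, 1.39], [0.25, 2.4], [-1.5, 4.64], [0.08, 2.09], [-2.65, 2.65]. Speed limits (rad/s): [2.22, 2.22, 2.79, 2.79, 3.14, 3.14, 3.14].

INTERFACE

Orientations are given as a unit quaternion [w, x, y, z].
In Python, from cell import r, camera, get_calibration, workorder, nets gives the robot as it stands. The module is installed in compiled form; this text tells all that it offers.
- The arm moves only by the tool send_rows, never from a script. Its argument "steps" is a list of rows, each an object of numbers: "tx", "ty", "tz": the shift along the world's x, y, z in units of 0.6 m (1.0 is 0.6 m); "ax", "ay", "az": the turn, a rotation vector about the world's x, y, z in units of 180 degrees (1.0 is 180 degrees); "jaw": the opening, from -1 (shut) to 1 (fully open). In form: [{"tx": .., "ty": .., "tz": .., "ax": .., "ay": .., "az": .., "jaw": ..}, ...]. A call has exactly 5 rows; each row is the pose to reach, as a shift and turn from the pose commanded when the call began, turning the shorter way round; what a row does not reach only later rows make up. A row lasts 1/10 s, in which the tool goes at most 50 mm and 8.59 degrees, less where a joint would pass 70% of its speed; a pose out of reach is approached as far as the arm can. A call with a number of a shift or a turn outside -1 to 1 is refused whole. A call with a gripper value outside its range is refused whole. The fingers move at their own pace and stop on an object; "squeeze" is the grip in N (left out, the last holds). Time passes only in rows, so rows that repeat a pose let the fingers close, or fill a call up. It gives the time, the measured TCP pose, the force, the opening and the grip force at its end, in the units of the state.
- r.observe(): the state, without advancing time (a new reading comes with each control period).
- camera(name): name is "scene" or "side" or "wrist"; returns the picture (400x640x3 uint8, red, green, blue); there is no depth.
- get_calibration(name): a dict with "fx", "fy", "cx", "cy" (pixels), "T" (4x4, takes a point from camera to world coordinates); the wrist camera has in their place "T_tool_cam" (4x4, takes a point from camera to tool coordinates, whose origin is the TCP and whose axes are the flange's). Camera axes: x right, y down, z forward; pixel columns grow to the right and rows downward; lengths in m; the calibration is good to about 2 mm. A picture is of the moment at which its call begins: read the wrist's pose just before it. get_calibration takes no time and is no camera call.
- workorder.sign_off(): hands the job in; it is judged then, once.
Trained networks look in the newest picture that a camera, given by its name, has taken for a name from the list of things; names that differ only in an ending like _2 or _b are one class to them, and where a whole thing is asked for, a point or a joint stands for the part that bears it (a point fixed in the world has none). Each returns a list of dicts, best first, with "score" (0 to 1); they miss things now and then, are a little off and sometimes report something else, mostly with a low value. They report only what shows in the picture. A call takes as long as a camera call.
- nets.regions_of(name, camera): "pixels" (400x640 bool, what is visible of it) and "extent" ([left, top, right, bottom] in pixels, round what is visible of it).
The state is a dict: "t": time; "joint_positions": joint angles; "qd": joint speeds; "joint_efforts": joint torques, N m; "tool_pos": TCP position; "tool_rot": TCP orientation; "ft_force": force on the tool from outside, world axes, zero at the start; "torque": the same for the moment, N m; "width": opening from 0.0 (shut) to 1.0 (fully open); "grip_force": force on a finger pad.
Only numpy, scipy, OpenCV 4.12 (cv2) and the standard library are available. Lean on these libraries where they do the work, as an engineer would, in place of code of your own. Each camera call takes 0.05 s, during which the arm holds its last target. There are 200 camera calls.

TASK

The three spare parts on the stores bench have been put into each other's trays: carry each one back to the tray of its own colour (the red accumulator, the hub with the blue top, the pulley with the yellow top), so that each stands upright in the middle of its tray. Only one part fits in a tray, and the empty grey one is free for setting a part aside meanwhile; set parts down on their feet, never let them fall or topple, and leave the bearing, the wrench and the carton where they lie.

Things in the scene. Friction and masses are not known exactly. Their poses are not given: they have to be found in the camera images.
- tray_red: shallow square red-painted steel tray, fixed to the bench, 106 x 106 mm outside, rim 13 mm high, walls and floor 3 mm thick; it holds one wrong part at the start. Origin: centre of its underside, on the bench (the tray's floor is 3 mm above it); z up, x and y along its sides.
- tray_blue: shallow square blue-painted steel tray, fixed to the bench, 106 x 106 mm outside, rim 13 mm high, walls and floor 3 mm thick; it holds one wrong part at the start. Origin: centre of its underside, on the bench (the tray's floor is 3 mm above it); z up, x and y along its sides.
- tray_yellow: shallow square yellow-painted steel tray, fixed to the bench, 106 x 106 mm outside, rim 13 mm high, walls and floor 3 mm thick; it holds one wrong part at the start. Origin: centre of its underside, on the bench (the tray's floor is 3 mm above it); z up, x and y along its sides.
- tray_grey: shallow square grey-painted steel tray, fixed to the bench, 106 x 106 mm outside, rim 13 mm high, walls and floor 3 mm thick; empty at the start, a free spot for setting one part aside. Origin: centre of its underside, on the bench (the tray's floor is 3 mm above it); z up, x and y along its sides.
- hub: flanged hub of dark steel that belongs in the blue tray, about 0.65 kg, standing upright: round foot flange 72 mm across and 12 mm thick, above it a round neck 42 mm across up to 68 mm, its top 8 mm painted blue round a dark bore. Grip the neck. Origin: centre of its underside; z up along its axis; round, so any yaw is a good grasp.
- pulley: grooved pulley of bright metal that belongs in the yellow tray, about 0.45 kg, standing upright: three discs 72 mm across, together 40 mm high, above them a round boss 38 mm across from 40 to 76 mm, its top 8 mm painted yellow round a dark bore. Grip the boss, above the discs. Origin: centre of its underside; z up along its axis; round, so any yaw is a good grasp.
- accumulator: bulbous red-painted pressure accumulator that belongs in the red tray, about 0.55 kg, standing upright: red body 72 mm across at its widest with a flat foot 54 mm across, rounding in to 60 mm height, above it a round bare steel neck 28 mm across from 60 to 92 mm. Grip the steel neck. Origin: centre of its underside; z up along its axis; round, so any yaw is a good grasp.
- bearing: bystander: loose ball bearing lying flat on the bench, 52 mm across, 15 mm high, steel; origin at the centre of its underside. Leave alone.
- wrench: bystander: loose steel wrench lying on the bench, about 180 mm long, along its x axis; origin under its middle. Leave alone.
- carton: bystander: loose small closed cardboard carton, 70 x 60 x 50 mm high; origin at the centre of its underside. Leave alone.

How it is judged:
By the outcome, as a careful person would: the job done as asked, in the order asked, and still so for the second after the job is handed in, with the robot touching nothing.
It also fails if it takes over 96 s, if anything falls off the work surface, if the arm or the gripper's body presses on something with over 40 N, if the wrist force passes 120 N, or if a joint passes its speed limit or range.

## Working session

There is one attempt and no reset: what is moved stays moved. The work goes in short steps, Python scripts to look and compute and a tool call to move; the robot and the scene stay as the last step left them, time stands still between calls to the robot, and variables do not carry over. Pictures are saved under pics/ and viewed, at most 14 in all, crops included, and the job is handed in when it is done.

Besides the shell and the picture viewer there is one more tool, called after ">>>" as name([rows], argument=value, ...), one row to a line, values as JSON. send_rows: Moves the arm, as the interface text tells. Its arguments: {"type":"object","properties":{"steps":{"type":"array","items":{"type":"object","properties":{"tx":{"type":"number"},"ty":{"type":"number"},"tz":{"type":"number"},"ax":{"type":"number"},"ay":{"type":"number"},"az":{"type":"number"},"jaw":{"type":"number"}}}},"squeeze":{"type":"number"}},"required":["steps"]}

```bash
mkdir -p pics; cat > h.py <<'E'
import numpy as np, cv2
from cell import r, camera, get_calibration, workorder, nets
def ray(cal,u,v,T):
    d=T[:3,:3]@np.array([(u-cal['cx'])/cal['fx'],(v-cal['cy'])/cal['fy'],1.0]); return T[:3,3],d
def onz(cal,u,v,z,T=None):
    T=np.array(cal['T']) if T is None else T
    o,d=ray(cal,u,v,T); return o+d*(z-o[2])/d[2]
def save(n,im): cv2.imwrite('pics/'+n,im[:,:,::-1])
E
python3 - <<'E'
from h import *
print(r.observe())
for c in ['scene','side']:
    im=camera(c); save(c+'0.png',im)
    cal=get_calibration(c); print(c,cal)
    for n in ['tray_red','tray_blue','tray_yellow','tray_grey','hub','pulley','accumulator','bearing','wrench','carton']:
        for d in nets.regions_of(n,c)[:2]:
            e=d['extent'];print(n,round(d['score'],2),e,onz(cal,(e[0]+e[2])/2,(e[1]+e[3])/2,0.01).round(3))
E
```

```text
{'t': 0.0, 'joint_positions': array([-0.09921241,  0.33387711,  0.03982528,  1.46631827, -0.01335716,
        1.34331596, -0.05850821]), 'qd': array([ 1.49459244e-03, -2.25252296e-04, -2.32702556e-04,  3.60401856e-04,
       -1.11734544e-04,  1.51232300e-03, -6.09068600e-05]), 'joint_efforts': array([ 4.63630895e-04, -6.58554840e+01,  1.36586554e+00, -4.05554795e+01,
        1.68904377e-02,  1.27170872e-02, -1.99809978e-05]), 'tool_pos': array([ 6.49451176e-01, -1.31288676e-05,  1.91119521e-01]), 'tool_rot': array([-5.34404749e-04,  7.07091724e-01,  7.07121355e-01, -6.31004973e-04]), 'ft_force': array([ 0.27311416, -0.40437713, -0.19050939]), 'torque': array([ 0.0295199 , -0.01694266, -0.03363532]), 'grip_force': 0.0, 'width': 0.9961965204802637}
scene {'fx': 429.73187371919016, 'fy': 429.73187371919016, 'cx': 317.8481017259531, 'cy': 197.21270125168456, 'T': array([[-0.31161184,  0.50199375, -0.80678394,  1.30255379],
       [ 0.9500222 ,  0.14773484, -0.27501316,  0.23770204],
       [-0.01886479, -0.85216001, -0.52294113,  0.53112463],
       [ 0.        ,  0.        ,  0.        
[... 1014 characters left out ...]
      [ 0.        ,  0.        ,  0.        ,  1.        ]])}
tray_red 0.97 [289.1, 257.1, 364.2, 300.7] [0.469 0.157 0.01 ]
tray_red 0.32 [302.0, 236.3, 343.4, 293.1] [0.494 0.125 0.01 ]
tray_blue 0.62 [283.7, 176.8, 345.1, 204.7] [ 0.64  -0.117  0.01 ]
tray_yellow 0.88 [203.8, 236.3, 277.9, 288.0] [0.639 0.188 0.01 ]
tray_grey 0.57 [346.5, 192.1, 407.3, 230.2] [ 0.469 -0.097  0.01 ]
hub 0.71 [221.5, 222.6, 258.6, 266.0] [0.675 0.142 0.01 ]
pulley 0.75 [303.3, 235.6, 342.6, 290.7] [0.496 0.12  0.01 ]
accumulator 0.93 [297.9, 154.4, 330.4, 193.3] [ 0.682 -0.196  0.01 ]
wrench 0.79 [374.9, 161.2, 436.0, 180.9] [ 0.471 -0.313  0.01 ]
carton 0.82 [250.3, 310.2, 312.2, 376.6] [0.466 0.32  0.01 ]
```

```bash
python3 - <<'E'
import cv2
for n,(a,b,c,d) in {'scene':(160,150,520,300),'side':(190,145,450,390)}.items():
    im=cv2.imread(f'pics/{n}0.png')[b:d,a:c]
    s=min(800/im.shape[1],600/im.shape[0]); cv2.imwrite(f'pics/{n}0c.png',cv2.resize(im,None,fx=s,fy=s,interpolation=cv2.INTER_CUBIC)); print(s)
E
```

```text
2.2222222222222223
2.4489795918367347
```

View pics/scene0c.png

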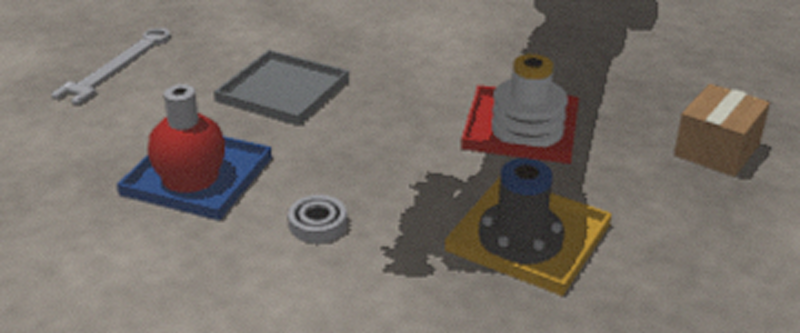

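View pics/side0c.png

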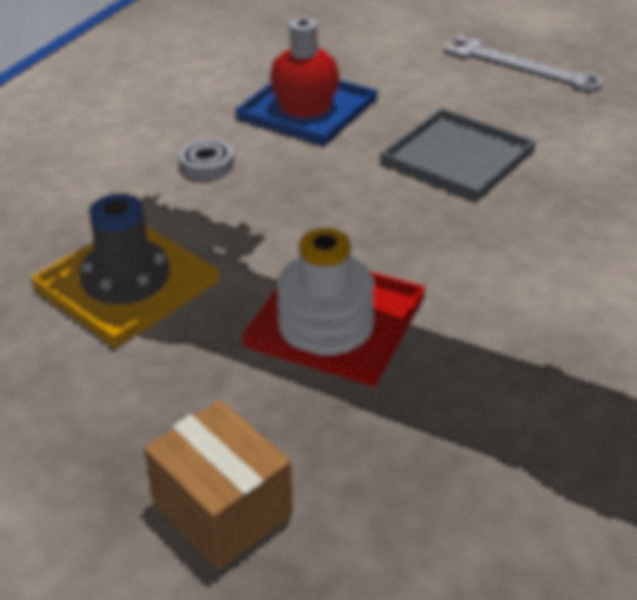

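```bash
python3 - <<'E'
from h import *
cs,cd=get_calibration('scene'),get_calibration('side')
S=lambda p:(p[0]/2.2222+160,p[1]/2.2222+150); D=lambda p:(p[0]/2.449+190,p[1]/2.449+145)
for n,a,b,z in [('acc',(180,92),(303,22),.095),('pul',(533,62),(325,242),.079),('hub',(527,170),(117,207),.071)]:
    print(n,onz(cs,*S(a),z).round(3),onz(cd,*D(b),z).round(3))
for n,a,b,c,d in [('blue',(118,183),(271,150),(237,112),(377,95)),('yellow',(446,240),(611,210),(33,280),(218,272)),('red',(462,147),(579,97),(243,338),(424,290)),('grey',(215,90),(349,72),(381,155),(534,147))]:
    for cal,f,p,q in((cs,S,a,b),(cd,D,c,d)):
        P,Q=onz(cal,*f(p),.013),onz(cal,*f(q),.013); v=Q-P
        print(n,((P+Q)/2).round(3),'diag',np.linalg.norm(v).round(3),'yaw',(np.degrees(np.arctan2(v[1],v[0]))-45).round(0))
print(get_calibration('wrist'))
E
```

```text
acc [ 0.652 -0.146  0.095] [ 0.654 -0.145  0.095]
pul [0.479 0.145 0.079] [0.482 0.147 0.079]
hub [0.649 0.167 0.071] [0.652 0.169 0.071]
blue [ 0.649 -0.14   0.013] diag 0.147 yaw 83.0
blue [ 0.642 -0.13   0.013] diag 0.145 yaw -186.0
yellow [0.646 0.174 0.013] diag 0.152 yaw 77.0
yellow [0.644 0.179 0.013] diag 0.147 yaw -195.0
red [0.484 0.141 0.013] diag 0.158 yaw 98.0
red [0.474 0.145 0.013] diag 0.147 yaw -177.0
grey [ 0.477 -0.121  0.013] diag 0.147 yaw 77.0
grey [ 0.474 -0.11   0.013] diag 0.144 yaw -194.0
{'fx': 342.1755627195078, 'fy': 342.1755627195078, 'cx': 326.90973990462544, 'cy': 200.61027140499303, 'T_tool_cam': array([[-1.00540872e-04, -9.50115167e-01, -3.11899278e-01,
         8.01002984e-02],
       [ 9.99999862e-01,  6.54912016e-05, -5.21851296e-04,
        -6.04322089e-04],
       [ 5.16245489e-04, -3.11899287e-01,  9.50115029e-01,
        -1.82028597e-01],
       [ 0.00000000e+00,  0.00000000e+00,  0.00000000e+00,
         1.00000000e+00]])}
```

>>> send_rows([
  {"ty": -0.08},
  {"ty": -0.16},
  {"ty": -0.242},
  {"ty": -0.242},
  {"ty": -0.242},
], squeeze=60)

```text
invalid input at $.steps[0]: expected keys tx, ty, tz, ax, ay, az, jaw
```

```bash
cat >> h.py <<'E'
from scipy.spatial.transform import Rotation as R
def wT(o):
    q=o['tool_rot'];T=np.eye(4);T[:3,:3]=R.from_quat([q[1],q[2],q[3],q[0]]).as_matrix();T[:3,3]=o['tool_pos']
    return T@np.array(get_calibration('wrist')['T_tool_cam'])
# top centre z of each part standing in a tray, tray rim
ZT=dict(hub=.071,pulley=.079,accumulator=.095)
def wrist(names,png=None):
    o=r.observe();T=wT(o);im=camera('wrist');cal=get_calibration('wrist')
    if png: save(png,im)
    print('t',round(o['t'],2),'tcp',o['tool_pos'].round(4),'f',o['ft_force'].round(1),'w',round(o['width'],2),'g',round(o['grip_force'],0))
    for n in names:
        for d in nets.regions_of(n,'wrist')[:1]:
            m=d['pixels'].astype(np.uint8);c=max(cv2.findContours(m,0,2)[0],key=cv2.contourArea)
            if 'tray' in n:
                P=np.array([onz(cal,u,v,.013,T)[:2] for u,v in c[:,0]])
                (cx,cy),wh,a=cv2.minAreaRect((P*1000).astype(np.float32));res=(np.round([cx,cy],1),np.round(wh,0),round(a))
            else: res=None
            print(n,round(d['score'],2),np.round(d['extent']),res)
    return im,T,cal
E
python3 - <<'E'
from h import *
wrist(['accumulator','tray_blue','tray_grey'],'w1.png')
E
```

```text
t 1.1 tcp [0.65  0.    0.192] f [0.3 0.2 0.2] w 1.0 g 0.0
accumulator 0.67 [300. 258. 362. 341.] None
tray_blue 0.83 [278. 231. 370. 322.] (array([ 646.7, -136.6]), array([112., 107.]), 86)
tray_grey 0.59 [134. 216. 235. 302.] (array([ 477.7, -117.5]), array([114., 109.]), 80)
```

View pics/w1.png

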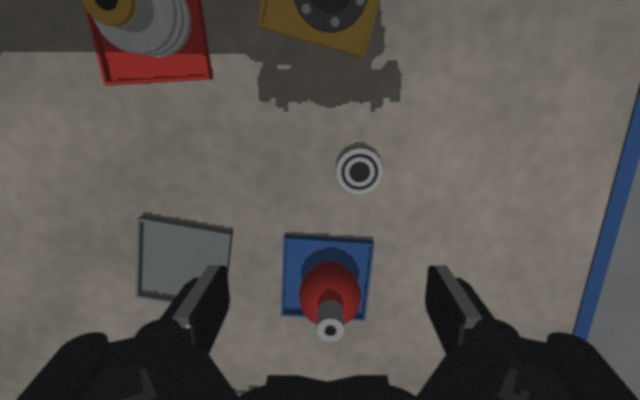

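>>> send_rows([
  {"tx": 0.003,"ty": -0.08,"tz": 0,"ax": 0,"ay": 0,"az": 0,"jaw": 1},
  {"tx": 0.003,"ty": -0.16,"tz": 0,"ax": 0,"ay": 0,"az": 0,"jaw": 1},
  {"tx": 0.003,"ty": -0.24,"tz": 0,"ax": 0,"ay": 0,"az": 0,"jaw": 1},
  {"tx": 0.003,"ty": -0.24,"tz": 0,"ax": 0,"ay": 0,"az": 0,"jaw": 1},
  {"tx": 0.003,"ty": -0.24,"tz": 0,"ax": 0,"ay": 0,"az": 0,"jaw": 1},
], squeeze=60)

```text
t: 1.8
tool_pos: [0.6515, -0.1457, 0.1919]
tool_rot: [-0.0, 0.708, 0.706, -0.0]
ft_force: [1.1, 0.9, -0.6]
width: 1.001
grip_force: 0.0
```

```bash
python3 - <<'E'
from h import *
im,T,cal=wrist(['accumulator','tray_blue','tray_grey'],'w2.png')
E
```

```text
t 1.8 tcp [ 0.6515 -0.1457  0.1919] f [ 1.1  0.9 -0.6] w 1.0 g 0.0
accumulator 0.59 [297. 136. 364. 208.] None
tray_blue 0.73 [273. 107. 377. 213.] (array([ 647.1, -140. ]), array([107., 106.]), 86)
tray_grey 0.67 [112.  81. 220. 201.] (array([ 477.4, -120.9]), array([107., 110.]), 79)
```

View pics/w2.png

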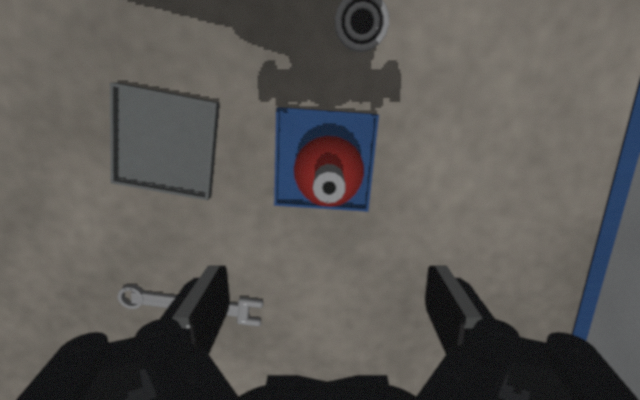

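```bash
python3 - <<'E'
from h import *
o=r.observe();print(onz(get_calibration('wrist'),329,187,.095,wT(o)))
E
```

```text
[ 0.65307597 -0.14114844  0.095     ]
```

>>> send_rows([
  {"tx": 0.002,"ty": 0.0045,"tz": -0.05,"ax": 0,"ay": 0,"az": 0,"jaw": 1},
  {"tx": 0.002,"ty": 0.0045,"tz": -0.1,"ax": 0,"ay": 0,"az": 0,"jaw": 1},
  {"tx": 0.002,"ty": 0.0045,"tz": -0.15,"ax": 0,"ay": 0,"az": 0,"jaw": 1},
  {"tx": 0.002,"ty": 0.0045,"tz": -0.19,"ax": 0,"ay": 0,"az": 0,"jaw": 1},
  {"tx": 0.002,"ty": 0.0045,"tz": -0.215,"ax": 0,"ay": 0,"az": 0,"jaw": 1},
])

```text
t: 2.5
tool_pos: [0.6522, -0.1395, 0.0609]
tool_rot: [-0.001, 0.706, 0.708, -0.001]
ft_force: [-0.6, 0.4, -0.0]
width: 0.998
grip_force: 0.0
```

>>> send_rows([
  {"tx": 0,"ty": 0,"tz": 0,"ax": 0,"ay": 0,"az": 0,"jaw": 0.2},
  {"tx": 0,"ty": 0,"tz": 0,"ax": 0,"ay": 0,"az": 0,"jaw": -0.1},
  {"tx": 0,"ty": 0,"tz": 0,"ax": 0,"ay": 0,"az": 0,"jaw": -0.3},
  {"tx": 0,"ty": 0,"tz": 0,"ax": 0,"ay": 0,"az": 0,"jaw": -0.6},
  {"tx": 0,"ty": 0,"tz": 0,"ax": 0,"ay": 0,"az": 0,"jaw": -1},
])

```text
t: 3.0
tool_pos: [0.6535, -0.1414, 0.064]
tool_rot: [0.001, 0.707, 0.707, 0.0]
ft_force: [0.9, 0.5, -0.3]
width: 0.142
grip_force: 0.0
```

>>> send_rows([
  {"tx": 0,"ty": 0,"tz": 0,"ax": 0,"ay": 0,"az": 0,"jaw": -1},
  {"tx": 0,"ty": 0,"tz": 0,"ax": 0,"ay": 0,"az": 0,"jaw": -1},
  {"tx": 0,"ty": 0,"tz": 0,"ax": 0,"ay": 0,"az": 0,"jaw": -1},
  {"tx": 0,"ty": 0,"tz": 0,"ax": 0,"ay": 0,"az": 0,"jaw": -1},
  {"tx": 0,"ty": 0,"tz": 0,"ax": 0,"ay": 0,"az": 0,"jaw": -1},
])

```text
t: 3.5
tool_pos: [0.653, -0.1413, 0.063]
tool_rot: [-0.0, 0.707, 0.707, -0.0]
ft_force: [0.3, -0.0, -0.1]
width: -0.001
grip_force: 0.0
```

```bash
python3 - <<'E'
from h import *
o=r.observe();print(o['t'],o['tool_pos'])
a=camera('side')[130:220,250:390];b=camera('scene')[160:260,180:320]
s=lambda x:cv2.resize(x,(390,280),interpolation=cv2.INTER_CUBIC)
save('g1.png',np.hstack([s(a),s(b)]))
E
```

```text
3.5 [ 0.65296445 -0.14132372  0.06299417]
```

View pics/g1.png

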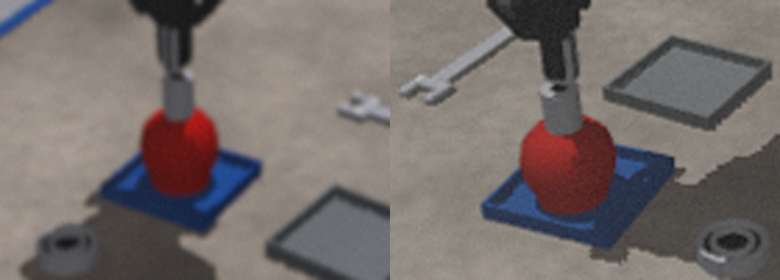

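```bash
python3 - <<'E'
from h import *
p=np.array([.653,-.1413,0,1])
for c in ['scene','side']:
    cal=get_calibration(c);Ti=np.linalg.inv(np.array(cal['T']))
    for z in (.063,.08,.095,.11,.125):
        p[2]=z;q=Ti@p;print(c,z,(cal['fx']*q[0]/q[2]+cal['cx']).round(1),(cal['fy']*q[1]/q[2]+cal['cy']).round(1))
o=r.observe();print(o['joint_positions'].round(4))
im=camera('wrist');save('w3.png',im)
E
```

```text
scene 0.063 244.6 205.5
scene 0.08 243.7 198.4
scene 0.095 242.9 192.0
scene 0.11 242.0 185.5
scene 0.125 241.2 178.8
side 0.063 313.6 166.4
side 0.08 313.4 160.2
side 0.095 313.3 154.6
side 0.11 313.1 148.9
side 0.125 313.0 143.1
[ 0.0763  0.4584  0.0932  1.5668 -0.0458  1.1186  0.1799]
```

View pics/w3.png

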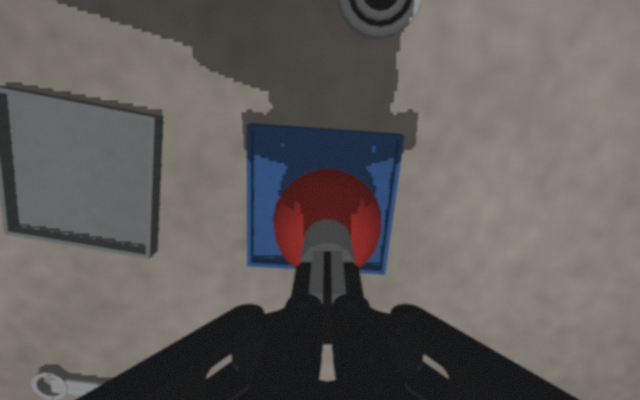

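The wrist view shows the shut fingers ending just above the neck (327,240). The real tips sit about 37 mm higher than the reported TCP, so I'll reopen and go lower.

>>> send_rows([
  {"tx": 0,"ty": 0,"tz": 0.01,"ax": 0,"ay": 0,"az": 0,"jaw": 1},
  {"tx": 0,"ty": 0,"tz": 0.01,"ax": 0,"ay": 0,"az": 0,"jaw": 1},
  {"tx": 0,"ty": 0,"tz": 0.01,"ax": 0,"ay": 0,"az": 0,"jaw": 1},
  {"tx": 0,"ty": 0,"tz": 0.01,"ax": 0,"ay": 0,"az": 0,"jaw": 1},
  {"tx": 0,"ty": 0,"tz": 0.01,"ax": 0,"ay": 0,"az": 0,"jaw": 1},
])

```text
t: 4.15
tool_pos: [0.6529, -0.1413, 0.0689]
tool_rot: [-0.0, 0.707, 0.707, -0.0]
ft_force: [-0.3, -0.1, -1.0]
width: 0.847
grip_force: 0.0
```

>>> send_rows([
  {"tx": 0,"ty": 0,"tz": -0.02,"ax": 0,"ay": 0,"az": 0,"jaw": 1},
  {"tx": 0,"ty": 0,"tz": -0.04,"ax": 0,"ay": 0,"az": 0,"jaw": 1},
  {"tx": 0,"ty": 0,"tz": -0.06,"ax": 0,"ay": 0,"az": 0,"jaw": 1},
  {"tx": 0,"ty": 0,"tz": -0.069,"ax": 0,"ay": 0,"az": 0,"jaw": 1},
  {"tx": 0,"ty": 0,"tz": -0.069,"ax": 0,"ay": 0,"az": 0,"jaw": 1},
])

```text
t: 4.65
tool_pos: [0.652, -0.1411, 0.0259]
tool_rot: [-0.001, 0.707, 0.707, -0.001]
ft_force: [-0.5, -0.2, -0.3]
width: 0.996
grip_force: 0.0
```

```bash
python3 - <<'E'
from h import *
o=r.observe();print(o['t'],o['tool_pos'],o['ft_force'])
a=camera('side')[130:220,250:390];b=camera('scene')[160:260,180:320]
s=lambda x:cv2.resize(x,(390,280),interpolation=cv2.INTER_CUBIC)
save('g2.png',np.hstack([s(a),s(b)]))
E
```

```text
4.65 [ 0.65195725 -0.14113356  0.02588521] [-0.45443718 -0.1932673  -0.31231061]
```

View pics/g2.png

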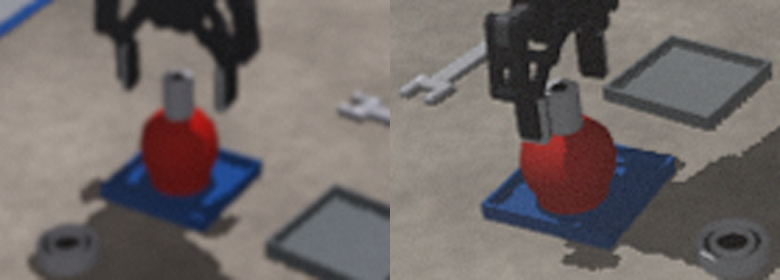

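>>> send_rows([
  {"tx": 0,"ty": 0,"tz": 0,"ax": 0,"ay": 0,"az": 0,"jaw": 0.2},
  {"tx": 0,"ty": 0,"tz": 0,"ax": 0,"ay": 0,"az": 0,"jaw": -0.1},
  {"tx": 0,"ty": 0,"tz": 0,"ax": 0,"ay": 0,"az": 0,"jaw": -0.3},
  {"tx": 0,"ty": 0,"tz": 0,"ax": 0,"ay": 0,"az": 0,"jaw": -0.6},
  {"tx": 0,"ty": 0,"tz": 0,"ax": 0,"ay": 0,"az": 0,"jaw": -1},
])

```text
t: 5.25
tool_pos: [0.6533, -0.1414, 0.0282]
tool_rot: [0.0, 0.707, 0.707, 0.0]
ft_force: [-0.5, 0.7, 2.3]
width: 0.308
grip_force: 59.9
```

>>> send_rows([
  {"tx": 0,"ty": 0,"tz": 0,"ax": 0,"ay": 0,"az": 0,"jaw": -1},
  {"tx": 0,"ty": 0,"tz": 0,"ax": 0,"ay": 0,"az": 0,"jaw": -1},
  {"tx": 0,"ty": 0,"tz": 0,"ax": 0,"ay": 0,"az": 0,"jaw": -1},
  {"tx": 0,"ty": 0,"tz": 0,"ax": 0,"ay": 0,"az": 0,"jaw": -1},
  {"tx": 0,"ty": 0,"tz": 0,"ax": 0,"ay": 0,"az": 0,"jaw": -1},
])

```text
t: 5.75
tool_pos: [0.6533, -0.1414, 0.0281]
tool_rot: [0.0, 0.707, 0.707, 0.0]
ft_force: [-0.7, 1.1, 6.1]
width: 0.306
grip_force: 60.0
```

>>> send_rows([
  {"tx": 0,"ty": 0,"tz": 0.02,"ax": 0,"ay": 0,"az": 0,"jaw": -1},
  {"tx": 0,"ty": 0,"tz": 0.05,"ax": 0,"ay": 0,"az": 0,"jaw": -1},
  {"tx": 0,"ty": 0,"tz": 0.08,"ax": 0,"ay": 0,"az": 0,"jaw": -1},
  {"tx": 0,"ty": 0,"tz": 0.1,"ax": 0,"ay": 0,"az": 0,"jaw": -1},
  {"tx": 0,"ty": 0,"tz": 0.1,"ax": 0,"ay": 0,"az": 0,"jaw": -1},
])

```text
t: 6.25
tool_pos: [0.6538, -0.1415, 0.0892]
tool_rot: [0.001, 0.707, 0.707, 0.001]
ft_force: [0.5, -0.2, -6.4]
width: 0.307
grip_force: 60.2
```

>>> send_rows([
  {"tx": -0.04,"ty": 0.005,"tz": 0,"ax": 0,"ay": 0,"az": 0,"jaw": -1},
  {"tx": -0.1,"ty": 0.012,"tz": 0,"ax": 0,"ay": 0,"az": 0,"jaw": -1},
  {"tx": -0.16,"ty": 0.02,"tz": 0,"ax": 0,"ay": 0,"az": 0,"jaw": -1},
  {"tx": -0.22,"ty": 0.03,"tz": 0,"ax": 0,"ay": 0,"az": 0,"jaw": -1},
  {"tx": -0.26,"ty": 0.037,"tz": 0,"ax": 0,"ay": 0,"az": 0,"jaw": -1},
])

```text
t: 6.75
tool_pos: [0.4935, -0.1188, 0.0862]
tool_rot: [-0.001, 0.707, 0.707, -0.001]
ft_force: [-0.7, -0.8, -5.6]
width: 0.308
grip_force: 60.9
```

>>> send_rows([
  {"tx": -0.02,"ty": 0,"tz": 0,"ax": 0,"ay": 0,"az": 0,"jaw": -1},
  {"tx": -0.033,"ty": 0,"tz": 0,"ax": 0,"ay": 0,"az": 0,"jaw": -1},
  {"tx": -0.033,"ty": 0,"tz": 0,"ax": 0,"ay": 0,"az": 0,"jaw": -1},
  {"tx": -0.033,"ty": 0,"tz": 0,"ax": 0,"ay": 0,"az": 0,"jaw": -1},
  {"tx": -0.033,"ty": 0,"tz": 0,"ax": 0,"ay": 0,"az": 0,"jaw": -1},
])

```text
t: 7.25
tool_pos: [0.4781, -0.1192, 0.0876]
tool_rot: [0.0, 0.707, 0.707, 0.0]
ft_force: [0.2, -0.1, -5.9]
width: 0.304
grip_force: 60.9
```

```bash
python3 - <<'E'
from h import *
im,T,cal=wrist(['tray_grey','tray_blue'])
a=camera('side')[130:250,260:420];b=camera('scene')[120:220,210:350]
s=lambda x:cv2.resize(x,(400,300),interpolation=cv2.INTER_CUBIC)
save('g3.png',np.hstack([s(a),s(b)]))
E
```

```text
t 7.25 tcp [ 0.4781 -0.1192  0.0876] f [ 0.2 -0.1 -5.9] w 0.3 g 61.0
tray_grey 0.65 [249. 116. 407. 246.] (array([ 475.9, -120. ]), array([107., 107.]), 79)
tray_blue 0.78 [456. 149. 620. 282.] (array([ 644. , -139.3]), array([108., 113.]), 86)
```

View pics/g3.png

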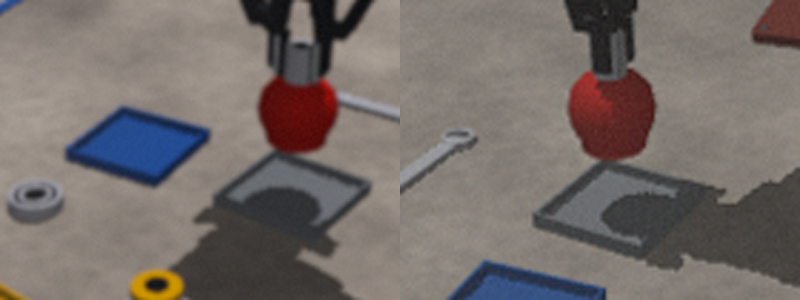

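>>> send_rows([
  {"tx": -0.002,"ty": 0,"tz": -0.03,"ax": 0,"ay": 0,"az": 0,"jaw": -1},
  {"tx": -0.002,"ty": 0,"tz": -0.06,"ax": 0,"ay": 0,"az": 0,"jaw": -1},
  {"tx": -0.002,"ty": 0,"tz": -0.08,"ax": 0,"ay": 0,"az": 0,"jaw": -1},
  {"tx": -0.002,"ty": 0,"tz": -0.092,"ax": 0,"ay": 0,"az": 0,"jaw": -1},
  {"tx": -0.002,"ty": 0,"tz": -0.098,"ax": 0,"ay": 0,"az": 0,"jaw": -1},
])

```text
t: 8.0
tool_pos: [0.4759, -0.1191, 0.0283]
tool_rot: [-0.0, 0.707, 0.707, -0.0]
ft_force: [0.7, 0.9, -6.1]
width: 0.307
grip_force: 60.8
```

>>> send_rows([
  {"tx": 0,"ty": 0,"tz": 0,"ax": 0,"ay": 0,"az": 0,"jaw": -1},
  {"tx": 0,"ty": 0,"tz": 0,"ax": 0,"ay": 0,"az": 0,"jaw": -1},
  {"tx": 0,"ty": 0,"tz": 0,"ax": 0,"ay": 0,"az": 0,"jaw": -1},
  {"tx": 0,"ty": 0,"tz": -0.001,"ax": 0,"ay": 0,"az": 0,"jaw": -1},
  {"tx": 0,"ty": 0,"tz": -0.001,"ax": 0,"ay": 0,"az": 0,"jaw": -1},
])

```text
t: 8.5
tool_pos: [0.4761, -0.1191, 0.0284]
tool_rot: [0.0, 0.707, 0.707, 0.0]
ft_force: [-0.2, 0.6, -6.3]
width: 0.311
grip_force: 61.2
```

>>> send_rows([
  {"tx": 0,"ty": 0,"tz": -0.001,"ax": 0,"ay": 0,"az": 0,"jaw": -1},
  {"tx": 0,"ty": 0,"tz": -0.002,"ax": 0,"ay": 0,"az": 0,"jaw": -1},
  {"tx": 0,"ty": 0,"tz": -0.002,"ax": 0,"ay": 0,"az": 0,"jaw": -1},
  {"tx": 0,"ty": 0,"tz": -0.002,"ax": 0,"ay": 0,"az": 0,"jaw": -1},
  {"tx": 0,"ty": 0,"tz": -0.002,"ax": 0,"ay": 0,"az": 0,"jaw": -1},
])

```text
t: 9.0
tool_pos: [0.4762, -0.1192, 0.028]
tool_rot: [0.0, 0.707, 0.707, 0.0]
ft_force: [-5.0, 0.4, 6.5]
width: 0.309
grip_force: 62.4
```

>>> send_rows([
  {"tx": 0,"ty": 0,"tz": 0.001,"ax": 0,"ay": 0,"az": 0,"jaw": -0.2},
  {"tx": 0,"ty": 0,"tz": 0.001,"ax": 0,"ay": 0,"az": 0,"jaw": 0.1},
  {"tx": 0,"ty": 0,"tz": 0.001,"ax": 0,"ay": 0,"az": 0,"jaw": 0.5},
  {"tx": 0,"ty": 0,"tz": 0.001,"ax": 0,"ay": 0,"az": 0,"jaw": 1},
  {"tx": 0,"ty": 0,"tz": 0.001,"ax": 0,"ay": 0,"az": 0,"jaw": 1},
])

```text
t: 9.5
tool_pos: [0.4761, -0.1191, 0.0276]
tool_rot: [0.0, 0.707, 0.707, 0.0]
ft_force: [-0.8, -0.2, 0.0]
width: 0.998
grip_force: 0.0
```

>>> send_rows([
  {"tx": 0,"ty": 0,"tz": 0.02,"ax": 0,"ay": 0,"az": 0,"jaw": 1},
  {"tx": 0,"ty": 0,"tz": 0.07,"ax": 0,"ay": 0,"az": 0,"jaw": 1},
  {"tx": 0,"ty": 0,"tz": 0.13,"ax": 0,"ay": 0,"az": 0,"jaw": 1},
  {"tx": 0,"ty": 0,"tz": 0.19,"ax": 0,"ay": 0,"az": 0,"jaw": 1},
  {"tx": 0,"ty": 0,"tz": 0.22,"ax": 0,"ay": 0,"az": 0,"jaw": 1},
])

```text
t: 10.0
tool_pos: [0.4773, -0.1194, 0.1638]
tool_rot: [0.002, 0.707, 0.707, 0.001]
ft_force: [0.6, -0.3, 0.1]
width: 1.001
grip_force: 0.0
```

>>> send_rows([
  {"tx": 0.05,"ty": 0.06,"tz": 0.02,"ax": 0,"ay": 0,"az": 0,"jaw": 1},
  {"tx": 0.1,"ty": 0.12,"tz": 0.02,"ax": 0,"ay": 0,"az": 0,"jaw": 1},
  {"tx": 0.15,"ty": 0.18,"tz": 0.02,"ax": 0,"ay": 0,"az": 0,"jaw": 1},
  {"tx": 0.2,"ty": 0.24,"tz": 0.02,"ax": 0,"ay": 0,"az": 0,"jaw": 1},
  {"tx": 0.24,"ty": 0.29,"tz": 0.02,"ax": 0,"ay": 0,"az": 0,"jaw": 1},
])

```text
t: 10.5
tool_pos: [0.6212, 0.0574, 0.1725]
tool_rot: [0.0, 0.707, 0.707, 0.0]
ft_force: [-0.4, -0.9, 0.1]
width: 1.0
grip_force: 0.0
```

>>> send_rows([
  {"tx": 0.025,"ty": 0.06,"tz": 0,"ax": 0,"ay": 0,"az": 0,"jaw": 1},
  {"tx": 0.049,"ty": 0.12,"tz": 0,"ax": 0,"ay": 0,"az": 0,"jaw": 1},
  {"tx": 0.049,"ty": 0.188,"tz": 0,"ax": 0,"ay": 0,"az": 0,"jaw": 1},
  {"tx": 0.049,"ty": 0.188,"tz": 0,"ax": 0,"ay": 0,"az": 0,"jaw": 1},
  {"tx": 0.049,"ty": 0.188,"tz": 0,"ax": 0,"ay": 0,"az": 0,"jaw": 1},
])

```text
t: 11.0
tool_pos: [0.649, 0.1691, 0.1721]
tool_rot: [-0.0, 0.706, 0.708, -0.0]
ft_force: [-0.1, -1.7, -1.1]
width: 1.0
grip_force: 0.0
```

```bash
python3 - <<'E'
from h import *
im,T,cal=wrist(['tray_yellow','tray_red','hub','pulley'],'w4.png')
camera('side')
for n in ['accumulator','tray_grey']:print(n,nets.regions_of(n,'side')[0]['extent'])
E
```

```text
t 11.0 tcp [0.649  0.1691 0.1721] f [-0.1 -1.7 -1.1] w 1.0 g 0.0
tray_yellow 0.81 [261. 100. 390. 226.] (array([646.8, 174.9]), array([107., 106.]), 75)
tray_red 0.55 [102. 145. 224. 245.] (array([477.5, 140.1]), array([111., 108.]), 3)
hub 0.83 [297. 136. 362. 211.] None
pulley 0.85 [110. 157. 202. 235.] None
accumulator [362.5, 173.6, 391.6, 210.7]
tray_grey [346.1, 198.1, 411.8, 229.3]
```

View pics/w4.png

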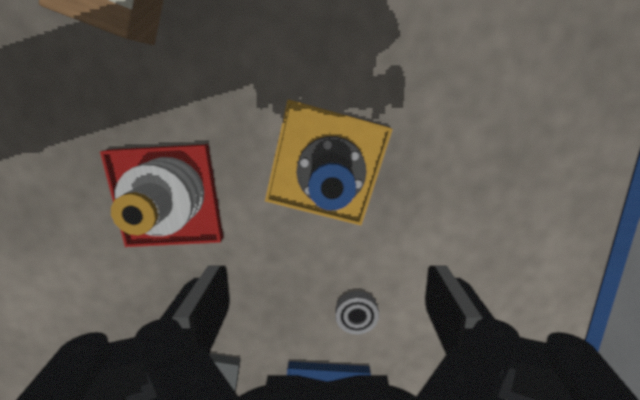

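```bash
python3 - <<'E'
from h import *
o=r.observe();c=get_calibration('wrist');T=wT(o)
print(onz(c,333,188,.071,T),onz(c,133,214,.079,T),o['tool_pos'])
E
```

```text
[0.65398453 0.16545403 0.071     ] [0.48261308 0.14480208 0.079     ] [0.64948906 0.16682267 0.17183784]
```

>>> send_rows([
  {"tx": 0.005,"ty": 0,"tz": -0.06,"ax": 0,"ay": 0,"az": 0,"jaw": 1},
  {"tx": 0.005,"ty": 0,"tz": -0.12,"ax": 0,"ay": 0,"az": 0,"jaw": 1},
  {"tx": 0.005,"ty": 0,"tz": -0.18,"ax": 0,"ay": 0,"az": 0,"jaw": 1},
  {"tx": 0.005,"ty": 0,"tz": -0.24,"ax": 0,"ay": 0,"az": 0,"jaw": 1},
  {"tx": 0.005,"ty": 0,"tz": -0.285,"ax": 0,"ay": 0,"az": 0,"jaw": 1},
])

```text
t: 11.9
tool_pos: [0.6514, 0.167, -0.0018]
tool_rot: [-0.0, 0.707, 0.707, -0.001]
ft_force: [-0.8, 0.2, 0.9]
width: 0.998
grip_force: 0.0
```

>>> send_rows([
  {"tx": 0,"ty": 0,"tz": 0,"ax": 0,"ay": 0,"az": 0,"jaw": 0.4},
  {"tx": 0,"ty": 0,"tz": 0,"ax": 0,"ay": 0,"az": 0,"jaw": 0.2},
  {"tx": 0,"ty": 0,"tz": 0,"ax": 0,"ay": 0,"az": 0,"jaw": 0},
  {"tx": 0,"ty": 0,"tz": 0,"ax": 0,"ay": 0,"az": 0,"jaw": -0.5},
  {"tx": 0,"ty": 0,"tz": 0,"ax": 0,"ay": 0,"az": 0,"jaw": -1},
])

```text
t: 12.4
tool_pos: [0.6538, 0.1681, 0.0033]
tool_rot: [0.001, 0.707, 0.707, 0.001]
ft_force: [-1.7, -0.8, 7.2]
width: 0.476
grip_force: 61.9
```

>>> send_rows([
  {"tx": 0,"ty": 0,"tz": 0,"ax": 0,"ay": 0,"az": 0,"jaw": -1},
  {"tx": 0,"ty": 0,"tz": 0,"ax": 0,"ay": 0,"az": 0,"jaw": -1},
  {"tx": 0,"ty": 0,"tz": 0,"ax": 0,"ay": 0,"az": 0,"jaw": -1},
  {"tx": 0,"ty": 0,"tz": 0,"ax": 0,"ay": 0,"az": 0,"jaw": -1},
  {"tx": 0,"ty": 0,"tz": 0,"ax": 0,"ay": 0,"az": 0,"jaw": -1},
])

```text
t: 12.9
tool_pos: [0.6537, 0.1681, 0.0033]
tool_rot: [0.001, 0.707, 0.707, 0.001]
ft_force: [-2.0, -0.3, 6.3]
width: 0.472
grip_force: 61.9
```

>>> send_rows([
  {"tx": 0,"ty": 0,"tz": 0.02,"ax": 0,"ay": 0,"az": 0,"jaw": -1},
  {"tx": 0,"ty": 0,"tz": 0.05,"ax": 0,"ay": 0,"az": 0,"jaw": -1},
  {"tx": 0,"ty": 0,"tz": 0.08,"ax": 0,"ay": 0,"az": 0,"jaw": -1},
  {"tx": 0,"ty": 0,"tz": 0.1,"ax": 0,"ay": 0,"az": 0,"jaw": -1},
  {"tx": 0,"ty": 0,"tz": 0.1,"ax": 0,"ay": 0,"az": 0,"jaw": -1},
])

```text
t: 13.4
tool_pos: [0.6536, 0.168, 0.063]
tool_rot: [0.001, 0.707, 0.707, 0.001]
ft_force: [0.2, 0.0, -7.8]
width: 0.469
grip_force: 62.2
```

>>> send_rows([
  {"tx": -0.001,"ty": -0.04,"tz": 0,"ax": 0,"ay": 0,"az": 0,"jaw": -1},
  {"tx": -0.003,"ty": -0.1,"tz": 0,"ax": 0,"ay": 0,"az": 0,"jaw": -1},
  {"tx": -0.005,"ty": -0.16,"tz": 0,"ax": 0,"ay": 0,"az": 0,"jaw": -1},
  {"tx": -0.008,"ty": -0.22,"tz": 0,"ax": 0,"ay": 0,"az": 0,"jaw": -1},
  {"tx": -0.011,"ty": -0.28,"tz": 0,"ax": 0,"ay": 0,"az": 0,"jaw": -1},
])

```text
t: 13.9
tool_pos: [0.6448, -0.0018, 0.0595]
tool_rot: [-0.001, 0.707, 0.707, -0.001]
ft_force: [1.1, 0.4, -7.6]
width: 0.472
grip_force: 62.2
```

>>> send_rows([
  {"tx": 0,"ty": -0.06,"tz": 0,"ax": 0,"ay": 0,"az": 0,"jaw": -1},
  {"tx": 0,"ty": -0.12,"tz": 0,"ax": 0,"ay": 0,"az": 0,"jaw": -1},
  {"tx": 0,"ty": -0.18,"tz": 0,"ax": 0,"ay": 0,"az": 0,"jaw": -1},
  {"tx": 0,"ty": -0.22,"tz": 0,"ax": 0,"ay": 0,"az": 0,"jaw": -1},
  {"tx": 0,"ty": -0.231,"tz": 0,"ax": 0,"ay": 0,"az": 0,"jaw": -1},
])

```text
t: 14.4
tool_pos: [0.6443, -0.1441, 0.0595]
tool_rot: [0.0, 0.709, 0.705, -0.001]
ft_force: [0.2, 0.1, -7.8]
width: 0.472
grip_force: 62.2
```

>>> send_rows([
  {"tx": 0,"ty": 0,"tz": 0,"ax": 0,"ay": 0,"az": 0,"jaw": -1},
  {"tx": 0,"ty": 0,"tz": 0,"ax": 0,"ay": 0,"az": 0,"jaw": -1},
  {"tx": 0,"ty": 0,"tz": 0,"ax": 0,"ay": 0,"az": 0,"jaw": -1},
  {"tx": 0,"ty": 0,"tz": 0,"ax": 0,"ay": 0,"az": 0,"jaw": -1},
  {"tx": 0,"ty": 0,"tz": 0,"ax": 0,"ay": 0,"az": 0,"jaw": -1},
])

```text
t: 14.9
tool_pos: [0.6459, -0.1379, 0.0606]
tool_rot: [-0.0, 0.707, 0.708, 0.0]
ft_force: [0.2, 0.5, -8.3]
width: 0.474
grip_force: 62.2
```

```bash
python3 - <<'E'
from h import *
im,T,cal=wrist(['tray_grey','tray_blue','hub'])
a=camera('side')[110:230,250:410];b=camera('scene')[130:250,180:340]
s=lambda x:cv2.resize(x,(400,300),interpolation=cv2.INTER_CUBIC)
save('g4.png',np.hstack([s(a),s(b)]))
E
```

```text
t 14.9 tcp [ 0.6459 -0.1379  0.0606] f [ 0.2  0.5 -8.3] w 0.47 g 62.0
tray_grey 0.88 [  1.  89. 172. 261.] (array([ 478.2, -120.7]), array([109., 112.]), 79)
tray_blue 0.55 [ 37. 374. 217. 398.] (array([ 411.4, -300.8]), array([39., 22.]), 42)
hub 0.61 [260. 175. 394. 347.] None
```

View pics/g4.png

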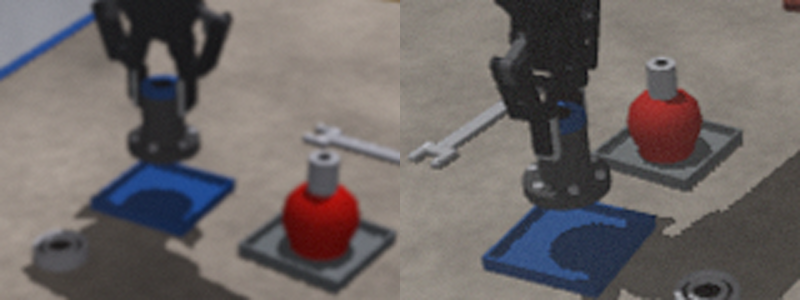

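>>> send_rows([
  {"tx": 0,"ty": 0,"tz": -0.03,"ax": 0,"ay": 0,"az": 0,"jaw": -1},
  {"tx": 0,"ty": 0,"tz": -0.06,"ax": 0,"ay": 0,"az": 0,"jaw": -1},
  {"tx": 0,"ty": 0,"tz": -0.08,"ax": 0,"ay": 0,"az": 0,"jaw": -1},
  {"tx": 0,"ty": 0,"tz": -0.09,"ax": 0,"ay": 0,"az": 0,"jaw": -1},
  {"tx": 0,"ty": 0,"tz": -0.095,"ax": 0,"ay": 0,"az": 0,"jaw": -1},
])

```text
t: 15.7
tool_pos: [0.6455, -0.1389, 0.0033]
tool_rot: [-0.0, 0.707, 0.707, -0.0]
ft_force: [-11.5, 1.4, 12.7]
width: 0.471
grip_force: 64.6
```

>>> send_rows([
  {"tx": 0,"ty": 0,"tz": 0,"ax": 0,"ay": 0,"az": 0,"jaw": -1},
  {"tx": 0,"ty": 0,"tz": 0,"ax": 0,"ay": 0,"az": 0,"jaw": -1},
  {"tx": 0,"ty": 0,"tz": -0.002,"ax": 0,"ay": 0,"az": 0,"jaw": -1},
  {"tx": 0,"ty": 0,"tz": -0.002,"ax": 0,"ay": 0,"az": 0,"jaw": -1},
  {"tx": 0,"ty": 0,"tz": -0.002,"ax": 0,"ay": 0,"az": 0,"jaw": -1},
])

```text
t: 16.2
tool_pos: [0.6465, -0.1391, 0.0033]
tool_rot: [0.001, 0.707, 0.707, 0.0]
ft_force: [-0.9, -0.4, -1.2]
width: 0.475
grip_force: 62.8
```

>>> send_rows([
  {"tx": 0,"ty": 0,"tz": 0,"ax": 0,"ay": 0,"az": 0,"jaw": 0.1},
  {"tx": 0,"ty": 0,"tz": 0,"ax": 0,"ay": 0,"az": 0,"jaw": 0.4},
  {"tx": 0,"ty": 0,"tz": 0,"ax": 0,"ay": 0,"az": 0,"jaw": 0.7},
  {"tx": 0,"ty": 0,"tz": 0,"ax": 0,"ay": 0,"az": 0,"jaw": 1},
  {"tx": 0,"ty": 0,"tz": 0,"ax": 0,"ay": 0,"az": 0,"jaw": 1},
])

```text
t: 16.7
tool_pos: [0.6459, -0.1389, 0.0025]
tool_rot: [0.0, 0.707, 0.707, 0.0]
ft_force: [-0.7, -0.6, 0.0]
width: 1.002
grip_force: 0.0
```

>>> send_rows([
  {"tx": 0,"ty": 0,"tz": 0.02,"ax": 0,"ay": 0,"az": 0,"jaw": 1},
  {"tx": 0,"ty": 0,"tz": 0.08,"ax": 0,"ay": 0,"az": 0,"jaw": 1},
  {"tx": 0,"ty": 0,"tz": 0.15,"ax": 0,"ay": 0,"az": 0,"jaw": 1},
  {"tx": 0,"ty": 0,"tz": 0.21,"ax": 0,"ay": 0,"az": 0,"jaw": 1},
  {"tx": 0,"ty": 0,"tz": 0.26,"ax": 0,"ay": 0,"az": 0,"jaw": 1},
])

```text
t: 17.2
tool_pos: [0.6463, -0.1391, 0.1621]
tool_rot: [0.001, 0.707, 0.707, 0.001]
ft_force: [1.2, 0.4, -0.2]
width: 1.002
grip_force: 0.0
```

>>> send_rows([
  {"tx": -0.035,"ty": 0.06,"tz": 0,"ax": 0,"ay": 0,"az": 0,"jaw": 1},
  {"tx": -0.07,"ty": 0.12,"tz": 0,"ax": 0,"ay": 0,"az": 0,"jaw": 1},
  {"tx": -0.105,"ty": 0.18,"tz": 0,"ax": 0,"ay": 0,"az": 0,"jaw": 1},
  {"tx": -0.14,"ty": 0.24,"tz": 0,"ax": 0,"ay": 0,"az": 0,"jaw": 1},
  {"tx": -0.175,"ty": 0.3,"tz": 0,"ax": 0,"ay": 0,"az": 0,"jaw": 1},
])

```text
t: 17.7
tool_pos: [0.5399, 0.0424, 0.1596]
tool_rot: [0.0, 0.707, 0.707, 0.0]
ft_force: [0.8, 1.2, 0.5]
width: 0.999
grip_force: 0.0
```

>>> send_rows([
  {"tx": -0.035,"ty": 0.06,"tz": 0,"ax": 0,"ay": 0,"az": 0,"jaw": 1},
  {"tx": -0.07,"ty": 0.12,"tz": 0,"ax": 0,"ay": 0,"az": 0,"jaw": 1},
  {"tx": -0.1,"ty": 0.174,"tz": 0,"ax": 0,"ay": 0,"az": 0,"jaw": 1},
  {"tx": -0.1,"ty": 0.174,"tz": 0,"ax": 0,"ay": 0,"az": 0,"jaw": 1},
  {"tx": -0.1,"ty": 0.174,"tz": 0,"ax": 0,"ay": 0,"az": 0,"jaw": 1},
])

```text
t: 18.2
tool_pos: [0.4808, 0.146, 0.1594]
tool_rot: [0.0, 0.706, 0.708, 0.0]
ft_force: [0.5, -0.4, 0.7]
width: 1.0
grip_force: 0.0
```

```bash
python3 - <<'E'
from h import *
im,T,cal=wrist(['tray_yellow','tray_red','pulley'],'w5.png')
E
```

```text
t 18.2 tcp [0.4808 0.146  0.1594] f [ 0.5 -0.4  0.7] w 1.0 g 0.0
tray_yellow 0.56 [428.  74. 573. 210.] (array([644.7, 175.2]), array([106., 112.]), 75)
tray_red 0.78 [265. 126. 378. 232.] (array([475.3, 139.9]), array([106., 107.]), 3)
pulley 0.87 [289. 139. 365. 220.] None
```

View pics/w5.png

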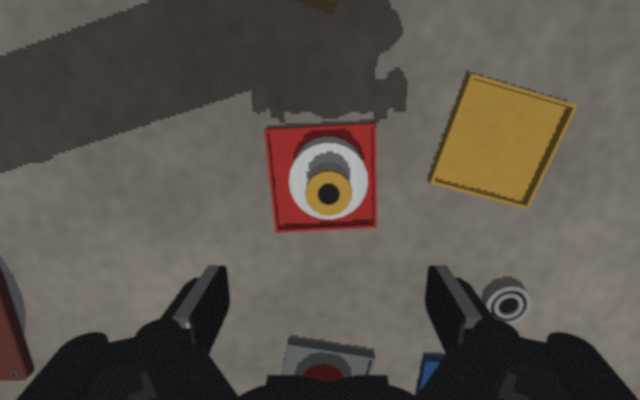

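>>> send_rows([
  {"tx": 0.002,"ty": -0.002,"tz": -0.06,"ax": 0,"ay": 0,"az": 0,"jaw": 1},
  {"tx": 0.002,"ty": -0.002,"tz": -0.12,"ax": 0,"ay": 0,"az": 0,"jaw": 1},
  {"tx": 0.002,"ty": -0.002,"tz": -0.18,"ax": 0,"ay": 0,"az": 0,"jaw": 1},
  {"tx": 0.002,"ty": -0.002,"tz": -0.23,"ax": 0,"ay": 0,"az": 0,"jaw": 1},
  {"tx": 0.002,"ty": -0.002,"tz": -0.245,"ax": 0,"ay": 0,"az": 0,"jaw": 1},
])

```text
t: 18.9
tool_pos: [0.4802, 0.1426, 0.0084]
tool_rot: [-0.001, 0.708, 0.707, -0.002]
ft_force: [-0.6, -0.5, -0.1]
width: 0.999
grip_force: 0.0
```

>>> send_rows([
  {"tx": 0,"ty": 0,"tz": 0,"ax": 0,"ay": 0,"az": 0,"jaw": 0.4},
  {"tx": 0,"ty": 0,"tz": 0,"ax": 0,"ay": 0,"az": 0,"jaw": 0.2},
  {"tx": 0,"ty": 0,"tz": 0,"ax": 0,"ay": 0,"az": 0,"jaw": 0},
  {"tx": 0,"ty": 0,"tz": 0,"ax": 0,"ay": 0,"az": 0,"jaw": -0.5},
  {"tx": 0,"ty": 0,"tz": 0,"ax": 0,"ay": 0,"az": 0,"jaw": -1},
])

```text
t: 19.4
tool_pos: [0.4831, 0.1446, 0.0132]
tool_rot: [0.001, 0.707, 0.707, 0.001]
ft_force: [-2.8, -0.8, 6.7]
width: 0.426
grip_force: 59.3
```

>>> send_rows([
  {"tx": 0,"ty": 0,"tz": 0,"ax": 0,"ay": 0,"az": 0,"jaw": -1},
  {"tx": 0,"ty": 0,"tz": 0,"ax": 0,"ay": 0,"az": 0,"jaw": -1},
  {"tx": 0,"ty": 0,"tz": 0,"ax": 0,"ay": 0,"az": 0,"jaw": -1},
  {"tx": 0,"ty": 0,"tz": 0,"ax": 0,"ay": 0,"az": 0,"jaw": -1},
  {"tx": 0,"ty": 0,"tz": 0,"ax": 0,"ay": 0,"az": 0,"jaw": -1},
])

```text
t: 19.9
tool_pos: [0.4831, 0.1446, 0.0132]
tool_rot: [0.001, 0.707, 0.707, 0.001]
ft_force: [-2.5, -0.7, 6.4]
width: 0.427
grip_force: 59.3
```

>>> send_rows([
  {"tx": 0,"ty": 0,"tz": 0.02,"ax": 0,"ay": 0,"az": 0,"jaw": -1},
  {"tx": 0,"ty": 0,"tz": 0.05,"ax": 0,"ay": 0,"az": 0,"jaw": -1},
  {"tx": 0,"ty": 0,"tz": 0.08,"ax": 0,"ay": 0,"az": 0,"jaw": -1},
  {"tx": 0,"ty": 0,"tz": 0.1,"ax": 0,"ay": 0,"az": 0,"jaw": -1},
  {"tx": 0,"ty": 0,"tz": 0.1,"ax": 0,"ay": 0,"az": 0,"jaw": -1},
])

```text
t: 20.4
tool_pos: [0.4832, 0.1447, 0.0736]
tool_rot: [0.001, 0.707, 0.707, 0.002]
ft_force: [0.9, -0.6, -4.0]
width: 0.43
grip_force: 61.1
```

>>> send_rows([
  {"tx": 0.04,"ty": 0.01,"tz": 0,"ax": 0,"ay": 0,"az": 0,"jaw": -1},
  {"tx": 0.1,"ty": 0.02,"tz": 0,"ax": 0,"ay": 0,"az": 0,"jaw": -1},
  {"tx": 0.16,"ty": 0.03,"tz": 0,"ax": 0,"ay": 0,"az": 0,"jaw": -1},
  {"tx": 0.22,"ty": 0.045,"tz": 0,"ax": 0,"ay": 0,"az": 0,"jaw": -1},
  {"tx": 0.26,"ty": 0.052,"tz": 0,"ax": 0,"ay": 0,"az": 0,"jaw": -1},
])

```text
t: 20.9
tool_pos: [0.6395, 0.1758, 0.07]
tool_rot: [-0.0, 0.707, 0.707, -0.0]
ft_force: [-0.3, 0.6, -4.3]
width: 0.43
grip_force: 61.4
```

>>> send_rows([
  {"tx": 0.011,"ty": 0,"tz": 0,"ax": 0,"ay": 0,"az": 0,"jaw": -1},
  {"tx": 0.011,"ty": 0,"tz": 0,"ax": 0,"ay": 0,"az": 0,"jaw": -1},
  {"tx": 0.011,"ty": 0,"tz": 0,"ax": 0,"ay": 0,"az": 0,"jaw": -1},
  {"tx": 0.011,"ty": 0,"tz": 0,"ax": 0,"ay": 0,"az": 0,"jaw": -1},
  {"tx": 0.011,"ty": 0,"tz": 0,"ax": 0,"ay": 0,"az": 0,"jaw": -1},
])

```text
t: 21.4
tool_pos: [0.6439, 0.1754, 0.0717]
tool_rot: [0.0, 0.707, 0.707, -0.0]
ft_force: [0.4, -0.4, -4.0]
width: 0.43
grip_force: 61.6
```

>>> send_rows([
  {"tx": 0.002,"ty": 0,"tz": -0.03,"ax": 0,"ay": 0,"az": 0,"jaw": -1},
  {"tx": 0.002,"ty": 0,"tz": -0.06,"ax": 0,"ay": 0,"az": 0,"jaw": -1},
  {"tx": 0.002,"ty": 0,"tz": -0.08,"ax": 0,"ay": 0,"az": 0,"jaw": -1},
  {"tx": 0.002,"ty": 0,"tz": -0.09,"ax": 0,"ay": 0,"az": 0,"jaw": -1},
  {"tx": 0.002,"ty": 0,"tz": -0.095,"ax": 0,"ay": 0,"az": 0,"jaw": -1},
])

```text
t: 21.9
tool_pos: [0.6455, 0.1754, 0.0141]
tool_rot: [-0.0, 0.707, 0.707, -0.0]
ft_force: [-1.4, 0.7, -3.2]
width: 0.427
grip_force: 61.7
```

>>> send_rows([
  {"tx": 0,"ty": 0,"tz": 0,"ax": 0,"ay": 0,"az": 0,"jaw": -1},
  {"tx": 0,"ty": 0,"tz": 0,"ax": 0,"ay": 0,"az": 0,"jaw": -1},
  {"tx": 0,"ty": 0,"tz": -0.002,"ax": 0,"ay": 0,"az": 0,"jaw": -1},
  {"tx": 0,"ty": 0,"tz": -0.002,"ax": 0,"ay": 0,"az": 0,"jaw": -1},
  {"tx": 0,"ty": 0,"tz": -0.002,"ax": 0,"ay": 0,"az": 0,"jaw": -1},
])

```text
t: 22.4
tool_pos: [0.646, 0.1755, 0.0135]
tool_rot: [0.0, 0.707, 0.707, 0.0]
ft_force: [0.2, -0.1, -3.2]
width: 0.427
grip_force: 61.7
```

>>> send_rows([
  {"tx": 0,"ty": 0,"tz": -0.001,"ax": 0,"ay": 0,"az": 0,"jaw": -1},
  {"tx": 0,"ty": 0,"tz": -0.002,"ax": 0,"ay": 0,"az": 0,"jaw": -1},
  {"tx": 0,"ty": 0,"tz": -0.002,"ax": 0,"ay": 0,"az": 0,"jaw": -1},
  {"tx": 0,"ty": 0,"tz": -0.002,"ax": 0,"ay": 0,"az": 0,"jaw": -1},
  {"tx": 0,"ty": 0,"tz": -0.002,"ax": 0,"ay": 0,"az": 0,"jaw": -1},
])

```text
t: 22.9
tool_pos: [0.646, 0.1756, 0.0134]
tool_rot: [0.0, 0.707, 0.707, 0.0]
ft_force: [-5.2, -2.1, 7.2]
width: 0.424
grip_force: 63.1
```

>>> send_rows([
  {"tx": 0,"ty": 0,"tz": 0.001,"ax": 0,"ay": 0,"az": 0,"jaw": 0.1},
  {"tx": 0,"ty": 0,"tz": 0.001,"ax": 0,"ay": 0,"az": 0,"jaw": 0.4},
  {"tx": 0,"ty": 0,"tz": 0.001,"ax": 0,"ay": 0,"az": 0,"jaw": 0.7},
  {"tx": 0,"ty": 0,"tz": 0.001,"ax": 0,"ay": 0,"az": 0,"jaw": 1},
  {"tx": 0,"ty": 0,"tz": 0.001,"ax": 0,"ay": 0,"az": 0,"jaw": 1},
])

```text
t: 23.4
tool_pos: [0.6458, 0.1755, 0.0125]
tool_rot: [-0.0, 0.707, 0.707, -0.0]
ft_force: [0.4, 0.8, -0.4]
width: 0.998
grip_force: 0.0
```

>>> send_rows([
  {"tx": 0,"ty": 0,"tz": 0.02,"ax": 0,"ay": 0,"az": 0,"jaw": 1},
  {"tx": 0,"ty": 0,"tz": 0.08,"ax": 0,"ay": 0,"az": 0,"jaw": 1},
  {"tx": 0,"ty": 0,"tz": 0.15,"ax": 0,"ay": 0,"az": 0,"jaw": 1},
  {"tx": 0,"ty": 0,"tz": 0.21,"ax": 0,"ay": 0,"az": 0,"jaw": 1},
  {"tx": 0,"ty": 0,"tz": 0.25,"ax": 0,"ay": 0,"az": 0,"jaw": 1},
])

```text
t: 23.9
tool_pos: [0.6468, 0.1759, 0.1671]
tool_rot: [0.001, 0.707, 0.707, 0.002]
ft_force: [1.3, 0.2, -0.0]
width: 1.0
grip_force: 0.0
```

>>> send_rows([
  {"tx": -0.035,"ty": -0.06,"tz": 0,"ax": 0,"ay": 0,"az": 0,"jaw": 1},
  {"tx": -0.07,"ty": -0.12,"tz": 0,"ax": 0,"ay": 0,"az": 0,"jaw": 1},
  {"tx": -0.105,"ty": -0.18,"tz": 0,"ax": 0,"ay": 0,"az": 0,"jaw": 1},
  {"tx": -0.14,"ty": -0.24,"tz": 0,"ax": 0,"ay": 0,"az": 0,"jaw": 1},
  {"tx": -0.175,"ty": -0.3,"tz": 0,"ax": 0,"ay": 0,"az": 0,"jaw": 1},
])

```text
t: 24.4
tool_pos: [0.5399, -0.0058, 0.1637]
tool_rot: [0.0, 0.707, 0.707, 0.0]
ft_force: [0.1, -0.5, -0.6]
width: 1.001
grip_force: 0.0
```

>>> send_rows([
  {"tx": -0.035,"ty": -0.06,"tz": 0,"ax": 0,"ay": 0,"az": 0,"jaw": 1},
  {"tx": -0.07,"ty": -0.12,"tz": 0,"ax": 0,"ay": 0,"az": 0,"jaw": 1},
  {"tx": -0.108,"ty": -0.191,"tz": 0,"ax": 0,"ay": 0,"az": 0,"jaw": 1},
  {"tx": -0.108,"ty": -0.191,"tz": 0,"ax": 0,"ay": 0,"az": 0,"jaw": 1},
  {"tx": -0.108,"ty": -0.191,"tz": 0,"ax": 0,"ay": 0,"az": 0,"jaw": 1},
])

```text
t: 24.9
tool_pos: [0.4759, -0.1199, 0.1637]
tool_rot: [0.001, 0.708, 0.706, 0.001]
ft_force: [0.9, 0.4, 0.0]
width: 0.999
grip_force: 0.0
```

```bash
python3 - <<'E'
from h import *
im,T,cal=wrist(['tray_blue','tray_grey','hub','accumulator'],'w6.png')
a=camera('scene')[150:300,180:460];s=cv2.resize(a,(640,343));save('w6.png',np.vstack([im[60:310],s]))
E
```

```text
t 24.9 tcp [ 0.4759 -0.1199  0.1637] f [0.9 0.4 0. ] w 1.0 g 0.0
tray_blue 0.67 [434. 133. 559. 243.] (array([ 644.3, -139.1]), array([108., 110.]), 86)
tray_grey 0.58 [270. 111. 389. 231.] (array([ 475.8, -120.6]), array([107., 106.]), 79)
hub 0.82 [458. 156. 553. 234.] None
accumulator 0.81 [291. 145. 366. 219.] None
```

View pics/w6.png

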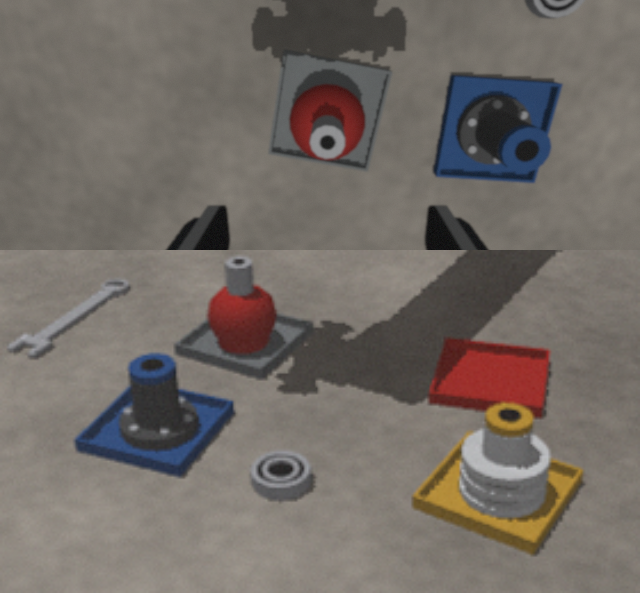

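The hub stands in the blue tray and the pulley in the yellow, both near the middle. The accumulator's neck is centred under the gripper at (327,201).

>>> send_rows([
  {"tx": 0,"ty": 0,"tz": -0.06,"ax": 0,"ay": 0,"az": 0,"jaw": 1},
  {"tx": 0,"ty": 0,"tz": -0.12,"ax": 0,"ay": 0,"az": 0,"jaw": 1},
  {"tx": 0,"ty": 0,"tz": -0.18,"ax": 0,"ay": 0,"az": 0,"jaw": 1},
  {"tx": 0,"ty": 0,"tz": -0.215,"ax": 0,"ay": 0,"az": 0,"jaw": 1},
  {"tx": 0,"ty": 0,"tz": -0.225,"ax": 0,"ay": 0,"az": 0,"jaw": 1},
])

```text
t: 25.7
tool_pos: [0.4743, -0.1182, 0.0251]
tool_rot: [-0.002, 0.707, 0.708, -0.001]
ft_force: [0.2, -0.0, 0.4]
width: 0.999
grip_force: 0.0
```

>>> send_rows([
  {"tx": 0,"ty": 0,"tz": 0,"ax": 0,"ay": 0,"az": 0,"jaw": 0.2},
  {"tx": 0,"ty": 0,"tz": 0,"ax": 0,"ay": 0,"az": 0,"jaw": -0.1},
  {"tx": 0,"ty": 0,"tz": 0,"ax": 0,"ay": 0,"az": 0,"jaw": -0.3},
  {"tx": 0,"ty": 0,"tz": 0,"ax": 0,"ay": 0,"az": 0,"jaw": -0.6},
  {"tx": 0,"ty": 0,"tz": 0,"ax": 0,"ay": 0,"az": 0,"jaw": -1},
])

```text
t: 26.2
tool_pos: [0.4766, -0.1192, 0.0289]
tool_rot: [0.001, 0.707, 0.707, 0.0]
ft_force: [-2.7, -0.1, 6.2]
width: 0.308
grip_force: 58.6
```

>>> send_rows([
  {"tx": 0,"ty": 0,"tz": 0,"ax": 0,"ay": 0,"az": 0,"jaw": -1},
  {"tx": 0,"ty": 0,"tz": 0,"ax": 0,"ay": 0,"az": 0,"jaw": -1},
  {"tx": 0,"ty": 0,"tz": 0,"ax": 0,"ay": 0,"az": 0,"jaw": -1},
  {"tx": 0,"ty": 0,"tz": 0,"ax": 0,"ay": 0,"az": 0,"jaw": -1},
  {"tx": 0,"ty": 0,"tz": 0,"ax": 0,"ay": 0,"az": 0,"jaw": -1},
])

```text
t: 26.7
tool_pos: [0.4766, -0.1192, 0.0289]
tool_rot: [0.001, 0.707, 0.707, 0.0]
ft_force: [-1.9, 0.4, 7.3]
width: 0.308
grip_force: 58.6
```

>>> send_rows([
  {"tx": 0,"ty": 0,"tz": 0.02,"ax": 0,"ay": 0,"az": 0,"jaw": -1},
  {"tx": 0,"ty": 0,"tz": 0.05,"ax": 0,"ay": 0,"az": 0,"jaw": -1},
  {"tx": 0,"ty": 0,"tz": 0.08,"ax": 0,"ay": 0,"az": 0,"jaw": -1},
  {"tx": 0,"ty": 0,"tz": 0.1,"ax": 0,"ay": 0,"az": 0,"jaw": -1},
  {"tx": 0,"ty": 0,"tz": 0.1,"ax": 0,"ay": 0,"az": 0,"jaw": -1},
])

```text
t: 27.2
tool_pos: [0.477, -0.1193, 0.0894]
tool_rot: [0.001, 0.707, 0.707, 0.001]
ft_force: [0.7, -0.5, -7.0]
width: 0.306
grip_force: 60.1
```

>>> send_rows([
  {"tx": 0,"ty": 0.04,"tz": 0,"ax": 0,"ay": 0,"az": 0,"jaw": -1},
  {"tx": 0,"ty": 0.1,"tz": 0,"ax": 0,"ay": 0,"az": 0,"jaw": -1},
  {"tx": 0,"ty": 0.16,"tz": 0,"ax": 0,"ay": 0,"az": 0,"jaw": -1},
  {"tx": 0,"ty": 0.22,"tz": 0,"ax": 0,"ay": 0,"az": 0,"jaw": -1},
  {"tx": 0,"ty": 0.28,"tz": 0,"ax": 0,"ay": 0,"az": 0,"jaw": -1},
])

```text
t: 27.7
tool_pos: [0.4751, 0.0501, 0.0868]
tool_rot: [-0.0, 0.707, 0.707, -0.001]
ft_force: [1.1, -0.6, -6.6]
width: 0.308
grip_force: 59.9
```

>>> send_rows([
  {"tx": 0,"ty": 0.06,"tz": 0,"ax": 0,"ay": 0,"az": 0,"jaw": -1},
  {"tx": 0,"ty": 0.11,"tz": 0,"ax": 0,"ay": 0,"az": 0,"jaw": -1},
  {"tx": 0,"ty": 0.14,"tz": 0,"ax": 0,"ay": 0,"az": 0,"jaw": -1},
  {"tx": 0,"ty": 0.153,"tz": 0,"ax": 0,"ay": 0,"az": 0,"jaw": -1},
  {"tx": 0,"ty": 0.153,"tz": 0,"ax": 0,"ay": 0,"az": 0,"jaw": -1},
])

```text
t: 28.2
tool_pos: [0.4754, 0.1412, 0.0869]
tool_rot: [-0.0, 0.707, 0.708, -0.0]
ft_force: [-0.4, -0.2, -5.5]
width: 0.307
grip_force: 59.9
```

>>> send_rows([
  {"tx": 0,"ty": 0,"tz": 0,"ax": 0,"ay": 0,"az": 0,"jaw": -1},
  {"tx": 0,"ty": 0,"tz": 0,"ax": 0,"ay": 0,"az": 0,"jaw": -1},
  {"tx": 0,"ty": 0,"tz": -0.02,"ax": 0,"ay": 0,"az": 0,"jaw": -1},
  {"tx": 0,"ty": 0,"tz": -0.03,"ax": 0,"ay": 0,"az": 0,"jaw": -1},
  {"tx": 0,"ty": 0,"tz": -0.03,"ax": 0,"ay": 0,"az": 0,"jaw": -1},
])

```text
t: 28.7
tool_pos: [0.4749, 0.1399, 0.068]
tool_rot: [-0.001, 0.707, 0.707, -0.001]
ft_force: [-0.7, 1.1, -6.0]
width: 0.308
grip_force: 59.8
```

>>> send_rows([
  {"tx": 0.001,"ty": 0,"tz": -0.02,"ax": 0,"ay": 0,"az": 0,"jaw": -1},
  {"tx": 0.001,"ty": 0,"tz": -0.04,"ax": 0,"ay": 0,"az": 0,"jaw": -1},
  {"tx": 0.001,"ty": 0,"tz": -0.055,"ax": 0,"ay": 0,"az": 0,"jaw": -1},
  {"tx": 0.001,"ty": 0,"tz": -0.062,"ax": 0,"ay": 0,"az": 0,"jaw": -1},
  {"tx": 0.001,"ty": 0,"tz": -0.064,"ax": 0,"ay": 0,"az": 0,"jaw": -1},
])

```text
t: 29.2
tool_pos: [0.4761, 0.1406, 0.0304]
tool_rot: [-0.0, 0.707, 0.707, -0.001]
ft_force: [-0.8, -0.3, -5.9]
width: 0.307
grip_force: 59.9
```

>>> send_rows([
  {"tx": 0,"ty": 0,"tz": 0,"ax": 0,"ay": 0,"az": 0,"jaw": -1},
  {"tx": 0,"ty": 0,"tz": -0.001,"ax": 0,"ay": 0,"az": 0,"jaw": -1},
  {"tx": 0,"ty": 0,"tz": -0.002,"ax": 0,"ay": 0,"az": 0,"jaw": -1},
  {"tx": 0,"ty": 0,"tz": -0.002,"ax": 0,"ay": 0,"az": 0,"jaw": -1},
  {"tx": 0,"ty": 0,"tz": -0.002,"ax": 0,"ay": 0,"az": 0,"jaw": -1},
])

```text
t: 29.7
tool_pos: [0.4767, 0.1407, 0.0302]
tool_rot: [0.0, 0.707, 0.707, 0.0]
ft_force: [0.9, 0.4, -6.3]
width: 0.308
grip_force: 59.9
```

>>> send_rows([
  {"tx": 0,"ty": 0,"tz": -0.001,"ax": 0,"ay": 0,"az": 0,"jaw": -1},
  {"tx": 0,"ty": 0,"tz": -0.002,"ax": 0,"ay": 0,"az": 0,"jaw": -1},
  {"tx": 0,"ty": 0,"tz": -0.002,"ax": 0,"ay": 0,"az": 0,"jaw": -1},
  {"tx": 0,"ty": 0,"tz": -0.002,"ax": 0,"ay": 0,"az": 0,"jaw": -1},
  {"tx": 0,"ty": 0,"tz": -0.002,"ax": 0,"ay": 0,"az": 0,"jaw": -1},
])

```text
t: 30.2
tool_pos: [0.4766, 0.1407, 0.029]
tool_rot: [0.0, 0.707, 0.707, 0.0]
ft_force: [-1.6, -0.2, -1.4]
width: 0.307
grip_force: 60.6
```

>>> send_rows([
  {"tx": 0,"ty": 0,"tz": -0.0005,"ax": 0,"ay": 0,"az": 0,"jaw": -1},
  {"tx": 0,"ty": 0,"tz": -0.001,"ax": 0,"ay": 0,"az": 0,"jaw": -1},
  {"tx": 0,"ty": 0,"tz": -0.001,"ax": 0,"ay": 0,"az": 0,"jaw": -1},
  {"tx": 0,"ty": 0,"tz": -0.001,"ax": 0,"ay": 0,"az": 0,"jaw": -1},
  {"tx": 0,"ty": 0,"tz": -0.001,"ax": 0,"ay": 0,"az": 0,"jaw": -1},
])

```text
t: 30.7
tool_pos: [0.4767, 0.1408, 0.029]
tool_rot: [0.0, 0.707, 0.707, 0.0]
ft_force: [-5.3, -1.6, 6.6]
width: 0.306
grip_force: 61.3
```

Landed; release, retreat and check.

>>> send_rows([
  {"tx": 0,"ty": 0,"tz": 0.001,"ax": 0,"ay": 0,"az": 0,"jaw": -0.2},
  {"tx": 0,"ty": 0,"tz": 0.001,"ax": 0,"ay": 0,"az": 0,"jaw": 0.1},
  {"tx": 0,"ty": 0,"tz": 0.001,"ax": 0,"ay": 0,"az": 0,"jaw": 0.5},
  {"tx": 0,"ty": 0,"tz": 0.001,"ax": 0,"ay": 0,"az": 0,"jaw": 1},
  {"tx": 0,"ty": 0,"tz": 0.001,"ax": 0,"ay": 0,"az": 0,"jaw": 1},
])

```text
t: 31.2
tool_pos: [0.4766, 0.1407, 0.0288]
tool_rot: [-0.0, 0.707, 0.707, 0.0]
ft_force: [0.2, -0.8, -0.4]
width: 0.995
grip_force: 0.0
```

>>> send_rows([
  {"tx": 0,"ty": 0,"tz": 0.02,"ax": 0,"ay": 0,"az": 0,"jaw": 1},
  {"tx": 0,"ty": 0,"tz": 0.08,"ax": 0,"ay": 0,"az": 0,"jaw": 1},
  {"tx": 0,"ty": 0,"tz": 0.15,"ax": 0,"ay": 0,"az": 0,"jaw": 1},
  {"tx": 0,"ty": 0,"tz": 0.22,"ax": 0,"ay": 0,"az": 0,"jaw": 1},
  {"tx": 0,"ty": 0,"tz": 0.27,"ax": 0,"ay": 0,"az": 0,"jaw": 1},
])

```text
t: 31.7
tool_pos: [0.4772, 0.141, 0.1948]
tool_rot: [0.001, 0.707, 0.707, 0.002]
ft_force: [0.7, 0.2, 0.3]
width: 1.002
grip_force: 0.0
```

>>> send_rows([
  {"tx": 0.03,"ty": -0.06,"tz": 0,"ax": 0,"ay": 0,"az": 0,"jaw": 1},
  {"tx": 0.06,"ty": -0.12,"tz": 0,"ax": 0,"ay": 0,"az": 0,"jaw": 1},
  {"tx": 0.09,"ty": -0.17,"tz": 0,"ax": 0,"ay": 0,"az": 0,"jaw": 1},
  {"tx": 0.09,"ty": -0.17,"tz": 0,"ax": 0,"ay": 0,"az": 0,"jaw": 1},
  {"tx": 0.09,"ty": -0.17,"tz": 0,"ax": 0,"ay": 0,"az": 0,"jaw": 1},
])

```text
t: 32.2
tool_pos: [0.5306, 0.0383, 0.1913]
tool_rot: [-0.0, 0.708, 0.707, 0.0]
ft_force: [-0.4, 0.2, -0.2]
width: 1.0
grip_force: 0.0
```

```bash
python3 - <<'E'
from h import *
im,T,cal=wrist(['tray_red','tray_yellow'])
a=camera('scene')[150:300,180:460];b=camera('side')[140:300,195:435]
s=lambda x:cv2.resize(x,(400,250),interpolation=cv2.INTER_CUBIC)
save('fin.png',np.vstack([np.hstack([s(a),s(b)]),cv2.copyMakeBorder(im[:320],0,0,0,160,0)]))
E
```

```text
t 32.2 tcp [0.5306 0.0383 0.1913] f [-0.4  0.2 -0.2] w 1.0 g 0.0
tray_red 0.89 [210.   4. 327. 126.] (array([475.1, 139.3]), array([107., 107.]), 3)
tray_yellow 0.83 [375.   0. 516.  97.] (array([643.1, 165.6]), array([ 91., 110.]), 75)
```

View pics/fin.png

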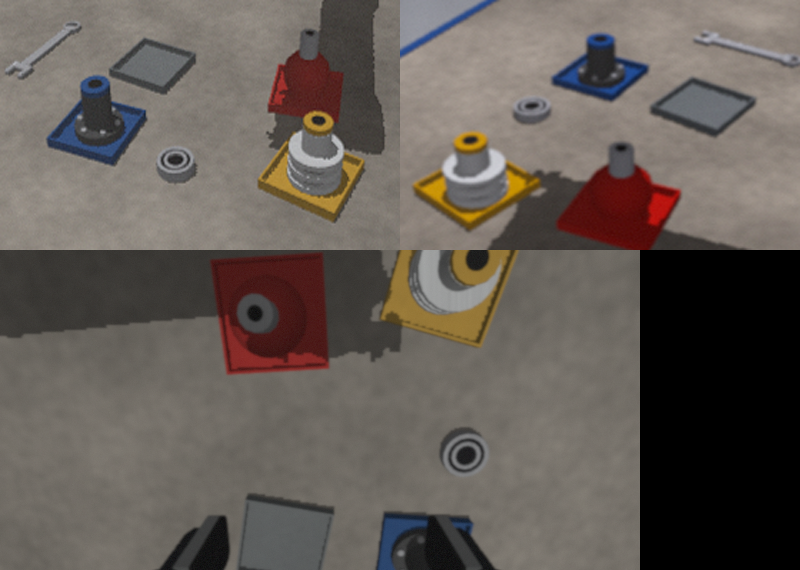

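All three parts stand upright in the middle of their own trays, and the bearing and wrench look undisturbed.

```bash
python3 -c "
from cell import workorder
print(workorder.sign_off())"
```

```text
the job is handed in; nothing more can be done
None
```

I put the accumulator in the red tray, the hub in the blue and the pulley in the yellow, each upright and near the middle, and handed the job in at about 32 s of the 96 s; the bearing and wrench looked unmoved, and the carton was never approached.

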